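# Sort left-hand and right-hand lamp brackets into their side bins

### The job

Two steel lamp brackets on the desk are mirror images of each other: seen from above with the foot end of the long arm farthest from you, the foot of the left-hand bracket points left and that of the right-hand bracket points right. Lay the left-hand bracket in the grey bin on the robot's left and the right-hand bracket in the grey bin on the robot's right, each lying flat on its base on the bin's floor with its rib up, and let go.

Things in the scene. Friction and masses are not known exactly. Their poses are not given: they have to be found in the camera images.
- left_bracket_mid (a point): left-hand bracket, loose, bare steel, 120 g. Flat L base 4 mm thick: long arm 96x24 mm; at one end a foot 22 mm wide reaches sideways to 60 mm from the arm's centre line. Grip the upright rib, 10 mm thick, 56 long, top 42 above the underside, along the arm's middle. Point: middle of the arm, 21 mm above the underside. x along arm and rib to the foot end, z up; foot points to +y. Any yaw.
- right_bracket_mid (a point): right-hand bracket, loose, bare steel, 120 g. Flat L base 4 mm thick: long arm 96x24 mm; at one end a foot 22 mm wide reaches sideways to 60 mm from the arm's centre line. Grip the upright rib, 10 mm thick, 56 long, top 42 above the underside, along the arm's middle. Point: middle of the arm, 21 mm above the underside. x along arm and rib to the foot end, z up; foot points to -y. Any yaw.
- left_bin_floor (a point): fixed grey plastic bin on the robot's left (+y side), open on top: 170x170 mm outside, 160x160 inside, walls 5 mm thick, rim 36 mm above the desk. Point: centre of the inner floor, 5 mm above the desk; x and y along the walls, z up. A bracket with its middle near this point fits at any yaw.
- right_bin_floor (a point): fixed grey plastic bin on the robot's right (-y side), open on top: 170x170 mm outside, 160x160 inside, walls 5 mm thick, rim 36 mm above the desk. Point: centre of the inner floor, 5 mm above the desk; x and y along the walls, z up. A bracket with its middle near this point fits at any yaw.
There are look-alikes about, which are no part of the job. What is shaped like the part that bears left_bracket_mid but blue is not meant.

How it is judged:
By the outcome, as a careful person would: the job done as asked, in the order asked, and still so for the second after the job is handed in, with the robot touching nothing.
It also fails if it takes over 54 s, if anything falls off the work surface, if the arm or the gripper's body presses on something with over 40 N, if the wrist force passes 120 N, or if a joint passes its speed limit or range.

### The arm

A 6-joint arm with a two-finger parallel gripper is mounted at the origin on a cart in front of the work surface, level with it; the furniture and walls round the work are solid. World frame = base frame: x ahead of the robot, y to its left, z up, the work surface at z = 0. Lengths are in m, angles in rad, forces in N, time in s.
With the tool pointing down it reaches from about 0.35 to 1 m from the base axis. Payload 7.1 kg.
Tool frame: the origin (TCP) lies at the very end of the fingers, on their centre line; the grasp point (between the pads) lies 19 mm behind it; x points along the fingers, y is the direction in which the jaws open and shut, and the axes are right-handed (so a half turn about x gives the same grasp; the last joint's range is limited). The gripper opens to 85 mm and grips with 20 to 120 N. Pads are 22 mm wide; open, the fingers measure 114 mm over their backs; the gripper's body (76 mm by 85 mm) begins 54 mm behind the grasp point. The pads swing forward as they close: fully open they stand 13 mm farther back than shut.
Start: joints at [1.121, 0.423, 1.63, -0, 1.089, -0.019], TCP at [0.261, 0.568, 0.201] pointing down, gripper open.
Joint ranges: [-3, 3], [-0.9, 2.11], [0.09, 2.58], [-1.31, 4.45], [0.11, 2.69], [-2.54, 2.54]. Speed limits (rad/s): [2.39, 2.39, 3.01, 3.14, 3.14, 3.14].

### API

Orientations are given as a 3x3 rotation matrix whose columns are the frame's x, y, z axes.
In Python, from plant import manip gives the robot as it stands. The module is installed in compiled form; this text tells all that it offers.
- The arm moves only by the shell command python3 -m pendant 'ROWS' [OPENING] [FORCE]. ROWS is JSON, a list of rows, each an object with "xyz": the shift along the tool's x, y, z in mm, a list of three; "turn": the turn, a rotation vector about the tool's x, y, z in degrees, a list of three. A call has 1 to 20 rows; each row shifts and turns the pose as measured when the row begins, along the tool's axes as they then stand; what a row does not reach is not made up. A row lasts 1/10 s, in which the tool goes at most 50 mm and 8.59 degrees, less where a joint would pass 70% of its speed; a pose out of reach is approached as far as the arm can. A call is refused whole if a number of a shift passes 50 or a number of a turn 8.59, either way. A call with a gripper value outside its range is refused whole. OPENING is the finger opening in mm, from 0 to 85.4, set as the call begins (- or left out, the last holds). The fingers move at their own pace and stop on an object; FORCE is the grip in N (left out, the last holds). Time passes only in rows, so rows that do not move let the fingers close. It gives the time, the measured TCP pose, the force and the opening at its end, in the units of the state.
- manip.state(): the state, without advancing time (a new reading comes with each control period).
- manip.get_image(name): name is "scene" or "top" or "wrist"; returns the picture (400x640x3 uint8, blue, green, red); there is no depth.
- manip.camera_params(name): a dict with "fx", "fy", "cx", "cy" (pixels), "cam_to_world" (4x4, takes a point from camera to world coordinates); the wrist camera has in their place "mount" (4x4, takes a point from camera to tool coordinates, whose origin is the TCP and whose axes are the tool frame's). Camera axes: x right, y down, z forward; pixel columns grow to the right and rows downward; lengths in m; the calibration is good to about 2 mm. The wrist camera is an equidistant fisheye: a pixel r from the principal point sees the ray r / f radians off the axis. A picture is of the moment at which its call begins: read the wrist's pose just before it. camera_params takes no time and is no camera call.
- manip.job_done(): hands the job in, once; it reports no verdict.
The state is a dict: "clock": time; "joints": joint angles; "qd": joint speeds; "joint_efforts": joint torques, N m; "ee_pos": TCP position; "ee_rot": TCP orientation; "contact_force": force on the tool from outside, world axes, zero at the start; "ft_torque": the same for the moment, N m; "width": finger opening in m.
Only numpy, scipy, OpenCV 4.12 (cv2) and the standard library are available. Lean on these libraries where they do the work, as an engineer would, in place of code of your own. Each camera call takes 0.05 s, during which the arm holds its last target.

## Working session

There is one attempt and no reset: what is moved stays moved. The work goes in short steps, Python scripts to look and compute and a shell command to move; the robot and the scene stay as the last step left them, time stands still between calls to the robot, and variables do not carry over. Pictures are saved under pics/ and viewed, and the job is handed in when it is done.

```bash
mkdir -p pics; ls
python3 - <<'E'
from plant import manip
import cv2,numpy as np
np.set_printoptions(precision=4,suppress=True)
for n in ("top","scene"):
    cv2.imwrite(f"pics/{n}0.png",manip.get_image(n))
    print(n,manip.camera_params(n))
print(manip.camera_params("wrist"))
print(manip.state())
E
```

```text
pics
top {'fx': 514.1043539979713, 'fy': 514.1043539979713, 'cx': 325.14301843718715, 'cy': 194.56220801944508, 'cam_to_world': array([[-0.4335, -0.8362,  0.3358, -0.066 ],
       [-0.9011,  0.4014, -0.1639,  0.2134],
       [ 0.0022, -0.3736, -0.9276,  1.8586],
       [ 0.    ,  0.    ,  0.    ,  1.    ]])}
scene {'fx': 478.7426926475896, 'fy': 478.7426926475896, 'cx': 319.2288017750617, 'cy': 195.67015784091225, 'cam_to_world': array([[ 0.4722, -0.4111,  0.7798, -0.6732],
       [-0.8814, -0.2328,  0.411 , -0.751 ],
       [ 0.0126, -0.8814, -0.4723,  0.7807],
       [ 0.    ,  0.    ,  0.    ,  1.    ]])}
{'fx': 309.70691628693146, 'fy': 309.70691628693146, 'cx': 320.8621278982802, 'cy': 193.20154438475072, 'mount': array([[-0.0004, -0.3029,  0.953 , -0.1735],
       [ 1.    , -0.0002,  0.0003, -0.0003],
       [ 0.0001,  0.953 ,  0.3029, -0.0779],
       [ 0.    ,  0.    ,  0.    ,  1.    ]])}
{'clock': 0.1, 'joints': array([ 1.121 ,  0.4238,  1.6306, -0.    ,  1.0886, -0.019 ]), 'qd': array([ 0.0011, -0.0015, -0.0017, -0.001 ,  0.0006,  0.0002]), 'joint_efforts': array([ -0.0006, -55.8427, -28.2447,  -0.0001,   0.0029,  -0.    ]), 'ee_pos': array([0.2607, 0.5674, 0.2007]), 'ee_rot': array([[-0.0006,  0.4176,  0.9086],
       [-0.0013,  0.9086, -0.4176],
       [-1.    , -0.0015, -0.    ]]), 'contact_force': array([ 0.2998,  0.637 , -0.505 ]), 'ft_torque': array([-0.0126, -0.0573, -0.0073]), 'width': 0.08561676594035506}
```

View pics/top0.png

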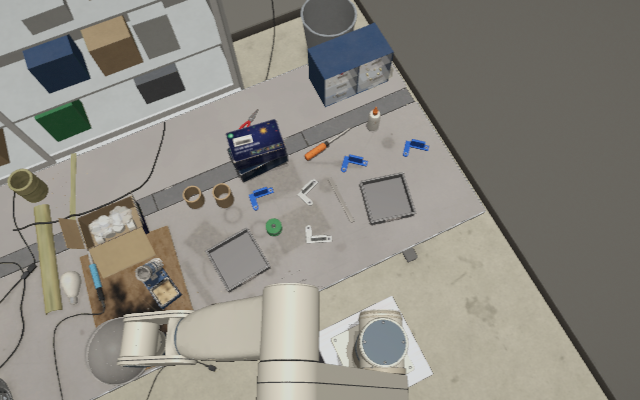

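View pics/scene0.png

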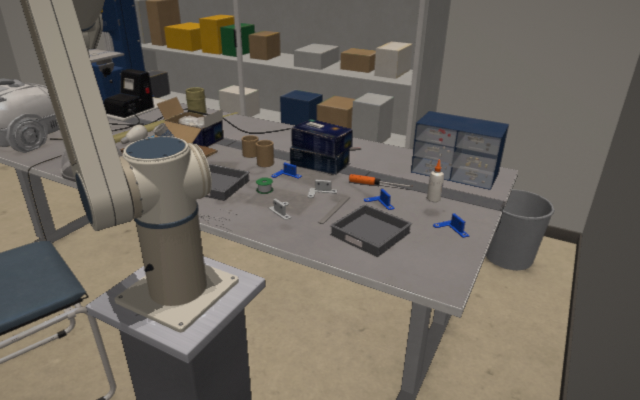

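The top view shows two bare-steel brackets near (308,192) and (318,237), with the bins at (239,260) for +y and (386,198) for -y. I'll enlarge both views and segment them.

Run:
```python
import cv2,numpy as np
a=cv2.imread("pics/top0.png");b=cv2.imread("pics/scene0.png")
cv2.imwrite("pics/topz.png",cv2.resize(a[165:265,260:400],None,fx=5.6,fy=5.6,interpolation=cv2.INTER_CUBIC))
cv2.imwrite("pics/binz.png",cv2.resize(a[160:300,200:420],None,fx=3.6,fy=3.6,interpolation=cv2.INTER_CUBIC))
cv2.imwrite("pics/scz.png",cv2.resize(b[160:260,240:380],None,fx=5.6,fy=5.6,interpolation=cv2.INTER_CUBIC))
```

```text
(no output)
```

View pics/topz.png

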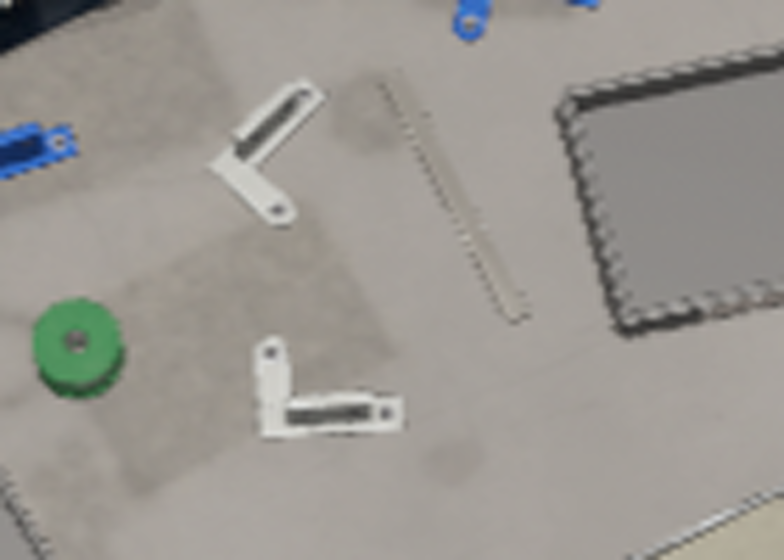

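View pics/binz.png

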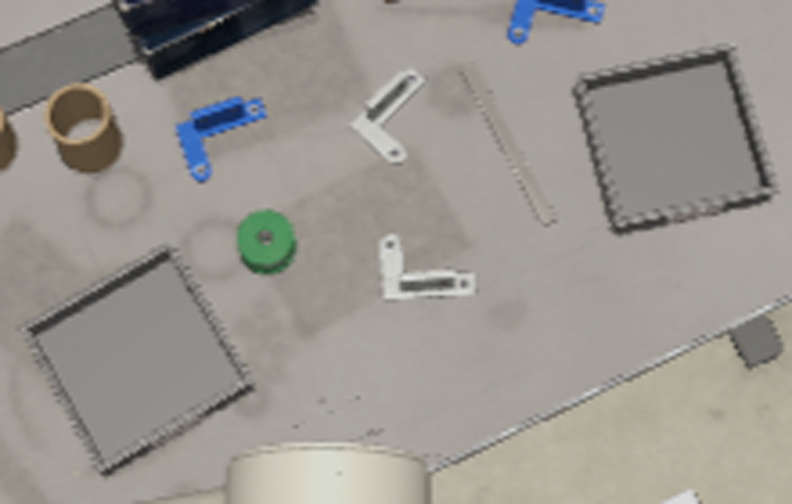

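View pics/scz.png

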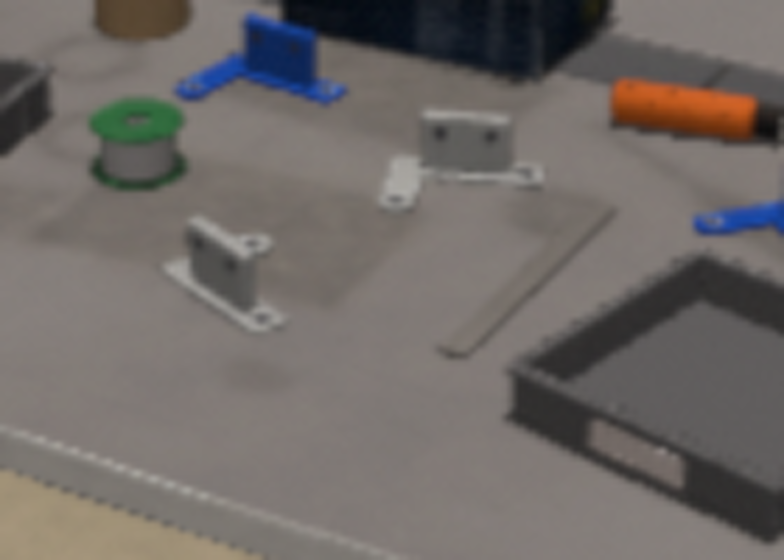

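```bash
cat > h.py <<'E'
import numpy as np,cv2
from plant import manip
np.set_printoptions(precision=4,suppress=True)
def ray_plane(o,d,z): return o+d*(z-o[2])/d[2]
def cam(n,u,v,z):
    p=manip.camera_params(n);T=p["cam_to_world"]
    d=T[:3,:3]@np.array([(u-p["cx"])/p["fx"],(v-p["cy"])/p["fy"],1]);return ray_plane(T[:3,3],d,z)
def wrist(u,v,z,s):
    p=manip.camera_params("wrist");M=p["mount"]
    x,y=(u-p["cx"]),(v-p["cy"]);r=np.hypot(x,y);th=r/p["fx"]
    d=np.array([np.sin(th)*x/max(r,1e-9),np.sin(th)*y/max(r,1e-9),np.cos(th)])
    R=s["ee_rot"]; o=R@M[:3,3]+s["ee_pos"]; return ray_plane(o,R@(M[:3,:3]@d),z)
def wproj(P,s):
    p=manip.camera_params("wrist");M=p["mount"];R=s["ee_rot"]
    c=M[:3,:3].T@(R.T@(np.array(P)-s["ee_pos"])-M[:3,3]);n=np.hypot(c[0],c[1]);th=np.arctan2(n,c[2])
    return p["cx"]+p["fx"]*th*c[0]/n,p["cy"]+p["fx"]*th*c[1]/n
def togo(P,yaw,s):
    """tool-axis shift mm to P, and turn (deg) about tool x so jaw y axis lies at world angle yaw (mod 180)"""
    R=s["ee_rot"];sh=R.T@(np.array(P)-s["ee_pos"])*1000
    # level: desired x=-z
    cands=[]
    from scipy.spatial.transform import Rotation as Ro
    for a in (yaw,yaw+np.pi):
        y=np.array([np.cos(a),np.sin(a),0]);x=np.array([0,0,-1.]);D=np.c_[x,y,np.cross(x,y)]
        cands.append(Ro.from_matrix(R.T@D).as_rotvec(degrees=True))
    return sh,cands
E
python3 - <<'E'
from h import *
f=lambda u,v,k,ou,ov,z:cam("top",ou+(u+.5)/k-.5,ov+(v+.5)/k-.5,z)
for n,fr,fo,tip in (("A/left",(313,87),(223,173),(280,225)),("B/right",(403,413),(260,418),(270,338))):
    a,b,t=[f(*q,5.6,260,165,.004) for q in (fr,fo,tip)]
    x=b-a;yaw=np.arctan2(x[1],x[0]);m=(a+b)/2
    print(n,m[:2],"len",np.linalg.norm(x),"yaw",np.degrees(yaw),"foot side",np.cross(x,t-m)[2])
for n,c in (("Rbin",[(575,85),(735,45),(775,190),(620,232)]),("Lbin",[(28,330),(170,250),(252,385),(107,472)])):
    P=np.array([f(*q,3.6,200,160,.036) for q in c]);print(n,P.mean(0)[:2],np.linalg.norm(P-np.roll(P,1,0),axis=1),[np.degrees(np.arctan2(*(P[(i+1)%4]-P[i])[1::-1])) for i in range(4)])
E
```

```text
A/left [ 0.6611 -0.0644] len 0.08991566438013242 yaw 110.72207083567292 foot side 0.00499445024683577
B/right [ 0.4543 -0.015 ] len 0.09602883594971603 yaw 66.4332288748296 foot side -0.005402884350672239
Rbin [ 0.4796 -0.3174] [0.1713 0.1804 0.1698 0.1704] [np.float64(-100.52898120941614), np.float64(165.30436628191026), np.float64(80.13373663865613), np.float64(-11.297375820889862)]
Lbin [0.5026 0.2857] [0.1705 0.1635 0.1686 0.1648] [np.float64(-84.1882667443657), np.float64(-173.25201815877745), np.float64(96.45699895665024), np.float64(6.290534983434113)]
```

The upper bracket A is the left-hand one (foot on +y) and the lower one B is the right-hand one. I'll move over A first.

```bash
python3 -m pendant '[{"xyz":[-10,-10,15]},{"xyz":[-10,-20,30]},{"xyz":[-5,-26,40]},{"xyz":[0,-26,40]},{"xyz":[0,-26,40]},{"xyz":[0,-26,40]},{"xyz":[0,-26,40]},{"xyz":[0,-26,40]},{"xyz":[0,-26,40]},{"xyz":[0,-26,40]},{"xyz":[0,-26,40]},{"xyz":[0,-26,40]},{"xyz":[0,-26,40]},{"xyz":[0,-26,40]},{"xyz":[0,-20,30]},{"xyz":[0,-10,15]},{"xyz":[0,0,0]}]' 80 40
```

```text
invalid input at $[0]: expected keys xyz, turn
```

```bash
python3 -m pendant '[{"xyz":[-10,-10,15],"turn":[0,0,0]},{"xyz":[-10,-20,30],"turn":[0,0,0]},{"xyz":[-5,-26,40],"turn":[0,0,0]},{"xyz":[0,-26,40],"turn":[0,0,0]},{"xyz":[0,-26,40],"turn":[0,0,0]},{"xyz":[0,-26,40],"turn":[0,0,0]},{"xyz":[0,-26,40],"turn":[0,0,0]},{"xyz":[0,-26,40],"turn":[0,0,0]},{"xyz":[0,-26,40],"turn":[0,0,0]},{"xyz":[0,-26,40],"turn":[0,0,0]},{"xyz":[0,-26,40],"turn":[0,0,0]},{"xyz":[0,-26,40],"turn":[0,0,0]},{"xyz":[0,-26,40],"turn":[0,0,0]},{"xyz":[0,-26,40],"turn":[0,0,0]},{"xyz":[0,-20,30],"turn":[0,0,0]},{"xyz":[0,-10,15],"turn":[0,0,0]},{"xyz":[0,0,0],"turn":[0,0,0]}]' 80 40
python3 - <<'E'
from h import *
s=manip.state();print(s["clock"],s["ee_pos"],s["ee_rot"],s["joints"])
print(togo([.661,-.064,.2],np.radians(20.7),s))
E
```

```text
clock: 1.8
ee_pos: [0.6333, -0.0429, 0.2347]
ee_rot: [[0.004, 0.418, 0.908], [-0.004, 0.908, -0.418], [-1.0, -0.002, 0.005]]
contact_force: [-0.3, 0.3, -0.1]
width: 0.0799
1.8 [ 0.6333 -0.0429  0.2347] [[ 0.0041  0.418   0.9084]
 [-0.0042  0.9084 -0.418 ]
 [-1.     -0.0021  0.0055]] [-0.0843  0.4012  1.5817 -0.0042  1.1543 -1.2222]
(array([34.8923, -7.54  , 33.839 ]), [array([44.5915,  0.3433, -0.0078]), array([-135.4079,    0.0097,    0.4274])])
```

```bash
python3 -m pendant '[{"xyz":[10,-7,34],"turn":[0,0,0]},{"xyz":[0,0,0],"turn":[8.5,0,0]},{"xyz":[0,0,0],"turn":[8.5,0,0]},{"xyz":[0,0,0],"turn":[8.5,0,0]},{"xyz":[0,0,0],"turn":[8.5,0,0]},{"xyz":[0,0,0],"turn":[8.5,0,0]},{"xyz":[0,0,0],"turn":[3,0.3,0]},{"xyz":[0,0,0],"turn":[0,0,0]}]'
python3 - <<'E'
from h import *
s=manip.state();im=manip.get_image("wrist");cv2.imwrite("pics/w1.png",im);np.save("w1.npy",s,allow_pickle=True)
print(s["clock"],s["ee_pos"],s["ee_rot"]);print(wproj([.661,-.064,.0],s))
E
```

```text
clock: 2.6
ee_pos: [0.6538, -0.0556, 0.2248]
ee_rot: [[-0.006, 0.945, 0.326], [0.005, 0.326, -0.945], [-1.0, -0.004, -0.006]]
contact_force: [0.1, 0.0, 0.6]
width: 0.08
2.6 [ 0.6538 -0.0556  0.2248] [[-0.0062  0.9455  0.3257]
 [ 0.0045  0.3257 -0.9455]
 [-1.     -0.0044 -0.0063]]
(np.float64(325.0148037504268), np.float64(166.3026296511509))
```

View pics/w1.png

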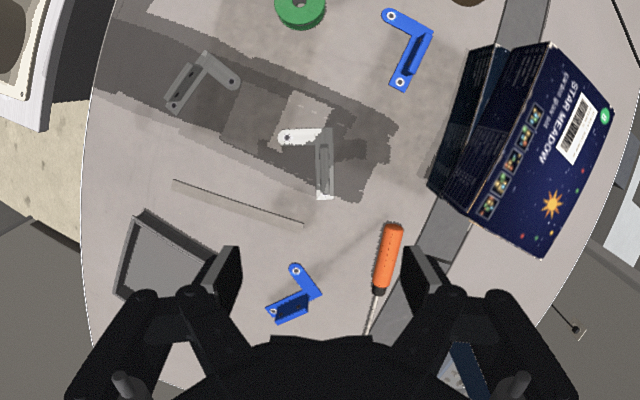

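The wrist view shows bracket A at about (324,165), partly in the arm's shadow, with its rib pointing up in the image. The next crop is enlarged.

Run:
```python
from h import *
im=cv2.imread("pics/w1.png")[110:215,255:395]
cv2.imwrite("pics/w1z.png",cv2.resize(im,None,fx=5.6,fy=5.6,interpolation=cv2.INTER_CUBIC))
```

```text
(no output)
```

View pics/w1z.png

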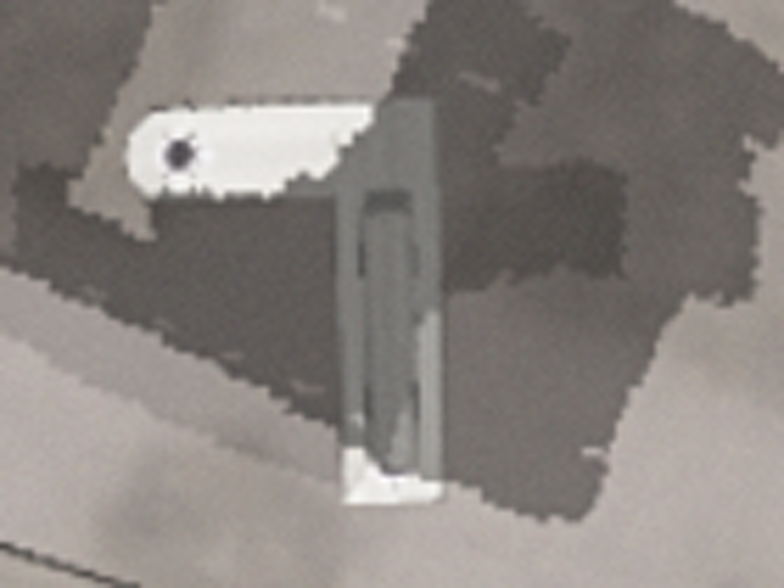

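Run:
```python
from h import *
s=np.load("w1.npy",allow_pickle=True).item()
f=lambda u,v,z:wrist(255+(u+.5)/5.6-.5,110+(v+.5)/5.6-.5,z,s)
fe=f(342,503,.004),f(441,500,.004); fo=f(337,99,.004),f(437,97,.004)
a=(fe[0]+fe[1])/2;b=(fo[0]+fo[1])/2;x=b-a
print("base mid",(a+b)/2,np.linalg.norm(x),np.linalg.norm(fe[0]-fe[1]),np.degrees(np.arctan2(x[1],x[0])))
r0,r1=f(389,470,.042),f(388,207,.042);x=r1-r0
print("rib",(r0+r1)/2,np.linalg.norm(x),np.degrees(np.arctan2(x[1],x[0])))
s=manip.state()
print(togo([*((a+b)/2)[:2],.10],np.radians(19),s))
```

```text
base mid [ 0.6586 -0.0606  0.004 ] 0.09628042609251455 0.023754417952123755 109.76777555289625
rib [ 0.6581 -0.0606  0.042 ] 0.05708641648506209 109.35827596711542
(array([124.7202,   3.3916,   7.1689]), [array([ 0.0969, -0.3587,  0.2503]), array([-179.9018,   -0.3929,   -0.5632])])
```

Base and rib measurements agree: 96.3 and 57.1 mm, against the 96 and 56 mm given. I'll go down onto the rib.

```bash
python3 -m pendant '[{"xyz":[20,3.5,7],"turn":[-0.4,-0.35,0.25]},{"xyz":[40,0,0],"turn":[0,0,0]},{"xyz":[40,0,0],"turn":[0,0,0]},{"xyz":[25,0,0],"turn":[0,0,0]},{"xyz":[10,0,0],"turn":[0,0,0]},{"xyz":[0,0,0],"turn":[0,0,0]}]' 50 40
python3 - <<'E'
from h import *
s=manip.state();print(s["clock"],s["ee_pos"],s["contact_force"],s["width"],togo([.6584,-.0606,.012],np.radians(19.5),s))
E
```

```text
clock: 3.25
ee_pos: [0.6595, -0.0571, 0.0892]
ee_rot: [[0.005, 0.938, 0.348], [-0.0, 0.348, -0.938], [-1.0, 0.004, 0.002]]
contact_force: [-0.5, 0.6, 0.4]
width: 0.05
3.25 [ 0.6595 -0.0571  0.0892] [-0.477   0.6255  0.3635] 0.05003307840290514 (array([77.1733, -2.6089,  2.7635]), [array([ 0.8412,  0.1056, -0.2537]), array([-179.1583,    0.3967,    0.1651])])
```

```bash
python3 -m pendant '[{"xyz":[20,-2.5,3],"turn":[0.6,0,0]},{"xyz":[10,0,0],"turn":[0,0,0]},{"xyz":[0,0,0],"turn":[0,0,0]}]' 50 40
python3 - <<'E'
from h import *
s=manip.state();print(s["clock"],s["ee_pos"],s["contact_force"],s["width"],togo([.6584,-.0606,.012],np.radians(19.5),s))
im=manip.get_image("wrist");cv2.imwrite("pics/w2.png",im);print(wproj([.6584,-.0606,.042],s))
E
```

```text
clock: 3.55
ee_pos: [0.6609, -0.0602, 0.0626]
ee_rot: [[0.01, 0.94, 0.34], [-0.001, 0.34, -0.94], [-1.0, 0.009, 0.004]]
contact_force: [0.1, 0.1, 0.5]
width: 0.0497
3.55 [ 0.6609 -0.0602  0.0626] [0.1458 0.1068 0.4647] 0.0496954667974148 (array([50.5647, -2.9586, -0.7286]), [array([ 0.3932,  0.2365, -0.5354]), array([-179.6045,    0.8391,    0.3707])])
(np.float64(317.61682769698467), np.float64(214.94700476494336))
```

View pics/w2.png

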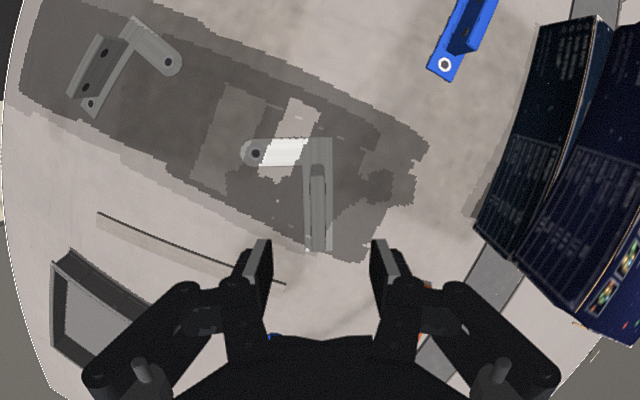

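The rib (315-320, 165-250) lies between the fingers at (252 and 387). I'll go down the last 50 mm and grip.

```bash
python3 -m pendant '[{"xyz":[20,-3,-0.7],"turn":[0.4,0.2,-0.5]},{"xyz":[20,0,0],"turn":[0,0,0]},{"xyz":[7,0,0],"turn":[0,0,0]},{"xyz":[2,0,0],"turn":[0,0,0]},{"xyz":[0,0,0],"turn":[0,0,0]}]' 50 40
python3 - <<'E'
from h import *
s=manip.state();print(s["clock"],s["ee_pos"],s["contact_force"],s["width"],togo([.6584,-.0606,.012],np.radians(19.5),s))
E
```

```text
clock: 4.1
ee_pos: [0.6613, -0.0607, 0.0153]
ee_rot: [[0.007, 0.943, 0.334], [-0.001, 0.334, -0.943], [-1.0, 0.006, 0.003]]
contact_force: [-0.7, -0.2, -0.0]
width: 0.0502
4.1 [ 0.6613 -0.0607  0.0153] [-0.678  -0.2118 -0.0301] 0.050185286702275685 (array([ 3.2331, -2.7003, -1.0293]), [array([-0.0032,  0.1882, -0.3394]), array([179.9957,  -0.5331,  -0.2956])])
```

```bash
python3 -m pendant '[{"xyz":[2,-2.7,-1],"turn":[0,0.2,-0.3]},{"xyz":[0,0,0],"turn":[0,0,0]}]' 50 40; python3 -m pendant '[{"xyz":[0,0,0],"turn":[0,0,0]},{"xyz":[0,0,0],"turn":[0,0,0]},{"xyz":[0,0,0],"turn":[0,0,0]},{"xyz":[0,0,0],"turn":[0,0,0]},{"xyz":[0,0,0],"turn":[0,0,0]},{"xyz":[0,0,0],"turn":[0,0,0]}]' 0 50
```

```text
clock: 4.3
ee_pos: [0.6588, -0.0607, 0.014]
ee_rot: [[0.001, 0.943, 0.334], [0.0, 0.334, -0.943], [-1.0, 0.001, 0.0]]
contact_force: [0.2, -0.1, 0.6]
width: 0.0501
clock: 4.9
ee_pos: [0.6599, -0.0608, 0.0158]
ee_rot: [[0.004, 0.943, 0.334], [0.0, 0.334, -0.943], [-1.0, 0.004, 0.001]]
contact_force: [-0.7, -0.1, 0.3]
width: -0.0001
```

The fingers closed fully, so they missed the rib. I'll check where it is.

Run:
```python
from h import *
s=manip.state();im=manip.get_image("wrist");cv2.imwrite("pics/w3.png",im);np.save("w3.npy",s,allow_pickle=True)
im=manip.get_image("scene");cv2.imwrite("pics/s3.png",cv2.resize(im[120:260,220:420],None,fx=4,fy=4,interpolation=cv2.INTER_CUBIC))
```

```text
(no output)
```

View pics/w3.png

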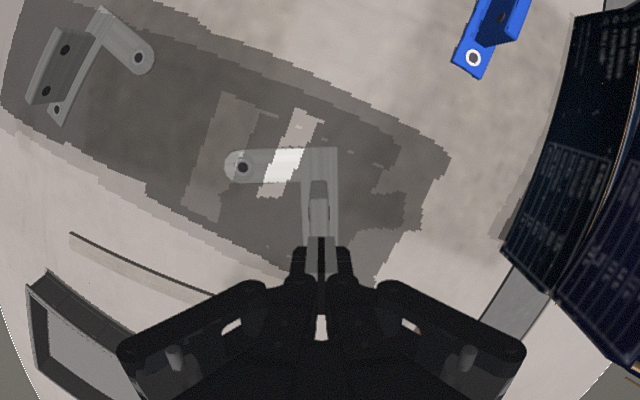

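View pics/s3.png

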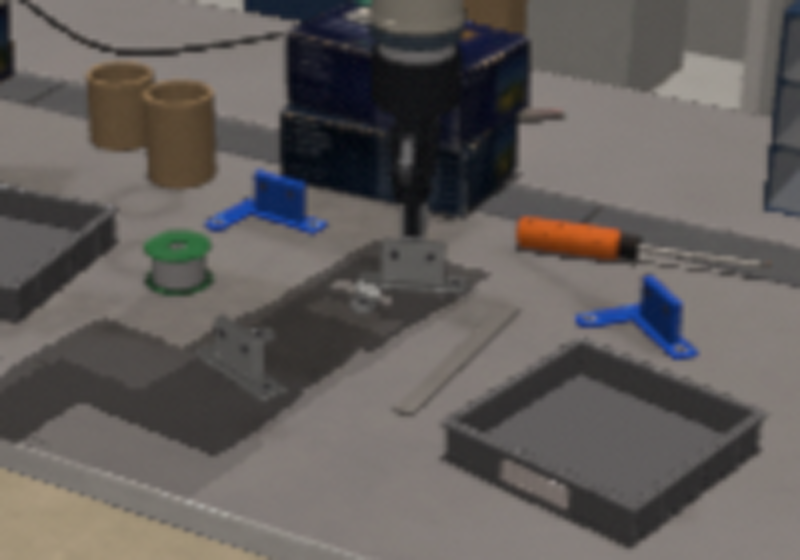

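Run:
```python
from h import *
im=cv2.imread("pics/w3.png")[130:360,220:420]
cv2.imwrite("pics/w3z.png",cv2.resize(cv2.convertScaleAbs(im,alpha=1.6,beta=20),None,fx=2.6*1,fy=2.6,interpolation=cv2.INTER_CUBIC))
```

```text
(no output)
```

View pics/w3z.png

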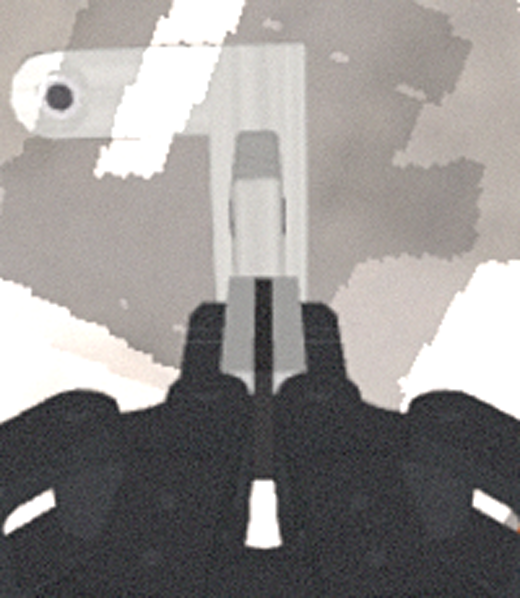

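Run:
```python
from h import *
s=np.load("w3.npy",allow_pickle=True).item()
f=lambda u,v,z:wrist(220+(u+.5)/2.6-.5,130+(v+.5)/2.6-.5,z,s)
print("foot corner right",f(304,44,.004),"hole",f(60,97,.004),"rib top foot end",f(257,180,.042), "pads front tip", f(263,278,.016),f(263,278,.042))
print("expected mid, foot corner for start pose")
c=np.array([.6584,-.0606]);x=np.array([np.cos(np.radians(109.5)),np.sin(np.radians(109.5))]);y=np.array([-x[1],x[0]])
print(c+.048*x-.012*y,c+.028*x)
p=manip.camera_params("scene");T=p["cam_to_world"]
for P in ([.6599,-.0608,.0158],[.6584,-.0606,.042],[.6584,-.0606,.0]):
    q=T[:3,:3].T@(np.array(P)-T[:3,3]);u=p["fx"]*q[0]/q[2]+p["cx"];v=p["fy"]*q[1]/q[2]+p["cy"];print((u-220)*4,(v-120)*4)
print(s["ee_pos"],manip.state()["width"])
```

```text
foot corner right [ 0.6523 -0.0123  0.004 ] hole [ 0.6015 -0.0433  0.004 ] rib top foot end [ 0.6489 -0.0352  0.042 ] pads front tip [ 0.6613 -0.0663  0.016 ] [ 0.657  -0.0545  0.042 ]
expected mid, foot corner for start pose
[ 0.6537 -0.0113] [ 0.6491 -0.0342]
410.0026997628763 263.3522596567244
409.472780116143 237.2251165494763
408.7260189411443 279.91793761839733
[ 0.6599 -0.0608  0.0158] -0.00011199809653315073
```

Run:
```python
from h import *
im=manip.get_image("scene");cv2.imwrite("pics/s4.png",cv2.resize(im[135:200,290:360],None,fx=9,fy=9,interpolation=cv2.INTER_CUBIC))
```

```text
(no output)
```

View pics/s4.png

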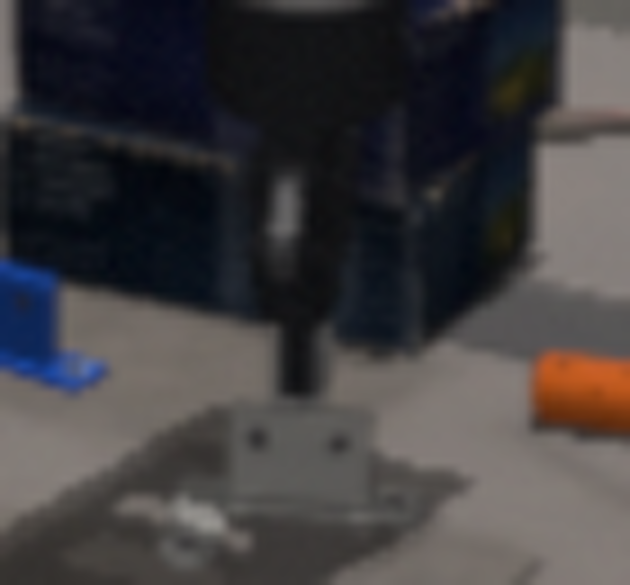

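Run:
```python
from h import *
p=manip.camera_params("wrist");M=p["mount"]
def ray(u,v):
    x,y=u-p["cx"],v-p["cy"];r=np.hypot(x,y);th=r/p["fx"]
    return M[:3,:3]@np.array([np.sin(th)*x/r,np.sin(th)*y/r,np.cos(th)])
o=M[:3,3]
for n,(u,v) in dict(closed_L=(220+228/2.6,236.8),closed_R=(220+298/2.6,236.8),open50_L=(270,240),open50_R=(373,240),open80_L=(240,248),open80_R=(405,248)).items():
    d=ray(u,v)
    for z in (-.011,):
        t=(z-o[2])/d[2];print(n,(o+d*t)*1000)
```

```text
closed_L [-35.0484  -7.0431 -11.    ]
closed_R [-35.0615   6.272  -11.    ]
open50_L [-39.0539 -25.2887 -11.    ]
open50_R [-39.1165  24.8513 -11.    ]
open80_L [-48.1752 -38.2268 -11.    ]
open80_R [-48.3393  38.7233 -11.    ]
```

The wrist and scene views agree that the fingertips sit about 30 mm behind the stated TCP (tool x≈-35 shut, -39 at 50 mm). They closed in the air just above the rib, and the bracket has not moved. I'll reopen, go lower in small steps and watch the force.

```bash
python3 -m pendant '[{"xyz":[0,-1,0],"turn":[0,0.2,0]},{"xyz":[0,0,0],"turn":[0,0,0]},{"xyz":[0,0,0],"turn":[0,0,0]},{"xyz":[0,0,0],"turn":[0,0,0]}]' 50 40; python3 -m pendant '[{"xyz":[5,0,0],"turn":[0,0,0]},{"xyz":[5,0,0],"turn":[0,0,0]},{"xyz":[5,0,0],"turn":[0,0,0]},{"xyz":[3,0,0],"turn":[0,0,0]},{"xyz":[0,0,0],"turn":[0,0,0]}]'
python3 - <<'E'
from h import *
s=manip.state();print(s["clock"],s["ee_pos"],s["contact_force"],s["width"],togo([.6584,-.0606,-.01],np.radians(19.5),s))
im=manip.get_image("scene");a=cv2.resize(im[135:200,290:360],None,fx=7,fy=7,interpolation=cv2.INTER_CUBIC)
w=manip.get_image("wrist")[130:330,240:400];w=cv2.resize(w,None,fx=2.27,fy=2.27)
w=w[:455];b=np.zeros((455,800,3),np.uint8);b[:,:430]=a[:455,:430];b[:w.shape[0],430:430+min(370,w.shape[1])]=w[:,:370];cv2.imwrite("pics/c5.png",b)
E
```

```text
clock: 5.45
ee_pos: [0.6587, -0.0612, 0.0155]
ee_rot: [[0.002, 0.943, 0.334], [0.004, 0.334, -0.943], [-1.0, 0.003, -0.003]]
contact_force: [-0.4, 0.2, -0.1]
width: 0.0502
clock: 5.95
ee_pos: [0.6584, -0.0611, -0.0046]
ee_rot: [[0.002, 0.943, 0.334], [0.004, 0.334, -0.943], [-1.0, 0.003, -0.003]]
contact_force: [-0.5, -0.2, -0.4]
width: 0.0498
5.95 [ 0.6584 -0.0611 -0.0046] [-0.4774 -0.2217 -0.4305] 0.04983843839241968 (array([ 5.4309,  0.1502, -0.4293]), [array([-0.0078, -0.1787, -0.1559]), array([179.9918,  -0.2449,   0.2807])])
```

View pics/c5.png

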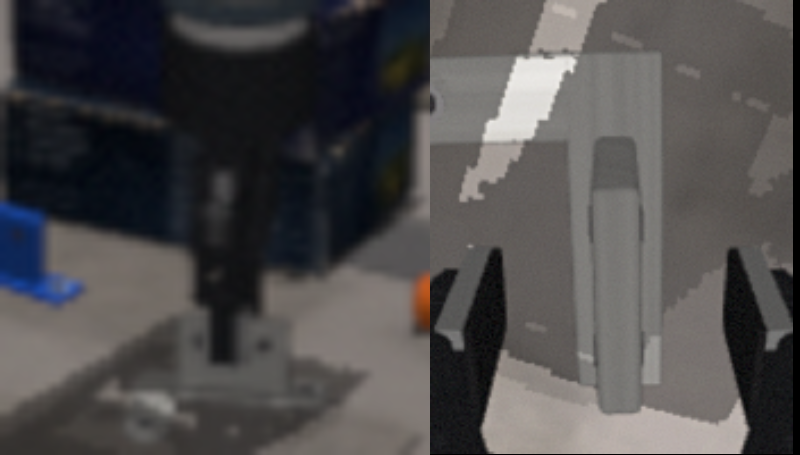

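At this height the near finger is in front of the rib, with its tip still about 28 mm up. I'll go 14 mm further down and then close.

```bash
python3 -m pendant '[{"xyz":[5,0,0],"turn":[0,0,0]},{"xyz":[5,0,0],"turn":[0,0,0]},{"xyz":[4,0,0],"turn":[0,0,0]},{"xyz":[0,0,0],"turn":[0,0,0]}]' 50; python3 -m pendant '[{"xyz":[0,0,0],"turn":[0,0,0]},{"xyz":[0,0,0],"turn":[0,0,0]},{"xyz":[0,0,0],"turn":[0,0,0]},{"xyz":[0,0,0],"turn":[0,0,0]},{"xyz":[0,0,0],"turn":[0,0,0]},{"xyz":[0,0,0],"turn":[0,0,0]}]' 0 60
```

```text
clock: 6.45
ee_pos: [0.6591, -0.0611, -0.0189]
ee_rot: [[0.003, 0.943, 0.334], [0.004, 0.334, -0.943], [-1.0, 0.004, -0.003]]
contact_force: [-0.6, -1.2, 0.3]
width: 0.0498
clock: 7.05
ee_pos: [0.6592, -0.0611, -0.0186]
ee_rot: [[0.003, 0.943, 0.334], [0.004, 0.334, -0.943], [-1.0, 0.004, -0.002]]
contact_force: [0.2, -0.2, -1.7]
width: 0.0089
```

Gripped, with width 8.9 mm. Next I'll lift and check.

```bash
python3 -m pendant '[{"xyz":[-10,0,0],"turn":[0,0,0]},{"xyz":[-20,0,0],"turn":[0,0,0]},{"xyz":[-40,0,0],"turn":[0,0,0]},{"xyz":[-40,0,0],"turn":[0,0,0]},{"xyz":[-40,0,0],"turn":[0,0,0]},{"xyz":[-20,0,0],"turn":[0,0,0]},{"xyz":[0,0,0],"turn":[0,0,0]}]'
python3 - <<'E'
from h import *
s=manip.state();print(s["clock"],s["width"],togo([.5026,.2857,.15],np.radians(6.3),s))
im=manip.get_image("wrist");cv2.imwrite("pics/w6.png",im)
E
```

```text
clock: 7.75
ee_pos: [0.6577, -0.0617, 0.16]
ee_rot: [[0.001, 0.943, 0.334], [0.004, 0.334, -0.943], [-1.0, 0.002, -0.003]]
contact_force: [-0.7, -0.3, -0.7]
width: 0.0092
7.75 0.009191250709399065 (array([  11.1146,  -30.3396, -379.1658]), [array([13.188 , -0.202 , -0.1161]), array([-166.8116,    0.1698,   -0.2954])])
```

View pics/w6.png

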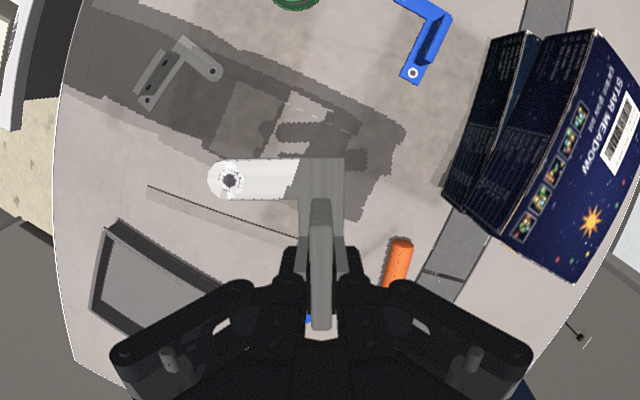

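The bracket is held straight between the pads. I'll carry it to the left bin and turn it to line up with the walls.

```bash
python3 -m pendant '[{"xyz":[0,-2,-20],"turn":[0,0,0]},{"xyz":[0,-3,-40],"turn":[0,0,0]},{"xyz":[0,-3.5,-46],"turn":[0,0,0]},{"xyz":[0,-3.5,-46],"turn":[0,0,0]},{"xyz":[0,-3.5,-46],"turn":[0,0,0]},{"xyz":[0,-3.5,-46],"turn":[0,0,0]},{"xyz":[0,-3.5,-46],"turn":[0,0,0]},{"xyz":[0,-3.5,-46],"turn":[0,0,0]},{"xyz":[0,-2,-20],"turn":[0,0,0]},{"xyz":[0,0,0],"turn":[6.6,0,0]},{"xyz":[0,0,0],"turn":[6.6,0,0]},{"xyz":[0,0,0],"turn":[0,0,0]}]'
python3 - <<'E'
from h import *
s=manip.state();print(s["clock"],s["ee_pos"],s["width"],togo([.5026,.2857,.15],np.radians(6.3),s))
im=manip.get_image("wrist");cv2.imwrite("pics/w7.png",im);np.save("w7.npy",s,allow_pickle=True)
E
```

```text
clock: 9.0
ee_pos: [0.4845, 0.2794, 0.1391]
ee_rot: [[-0.035, 0.994, 0.104], [-0.006, 0.104, -0.995], [-0.999, -0.036, 0.002]]
contact_force: [0.2, 0.8, -0.9]
width: 0.0088
9.0 [0.4845 0.2794 0.1391] 0.008787260377678767 (array([-11.5915,  18.2809,  -4.4109]), [array([-0.3505,  0.1077,  2.0403]), array([179.621 ,   3.1985,  -0.1689])])
```

View pics/w7.png

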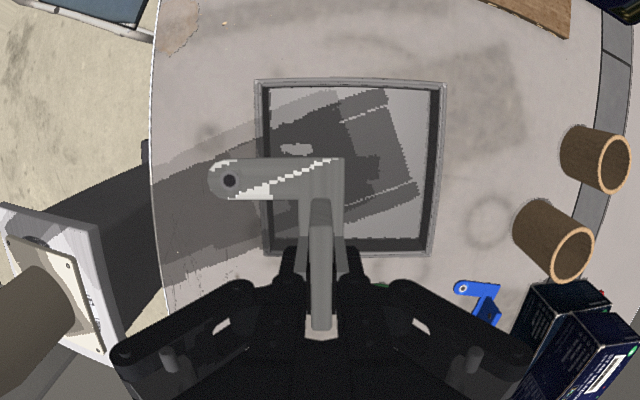

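The bin is visible with rim corners at about (255,80), (446,84) and (432,256). I'll use these to refine its centre.

Run:
```python
from h import *
s=np.load("w7.npy",allow_pickle=True).item()
P=[wrist(*q,.036,s) for q in ((254,79.5),(446,83.5),(432,256))]
for p in P: print(p)
d1=P[1]-P[0];d2=P[2]-P[1]
print(np.linalg.norm(d1),np.linalg.norm(d2),(P[0]+P[2])/2,np.degrees(np.arctan2(d1[1],d1[0])),np.degrees(np.arctan2(d2[1],d2[0])))
```

```text
[0.4109 0.3677 0.036 ]
[0.5837 0.3857 0.036 ]
[0.6048 0.2129 0.036 ]
0.17374006742851056 0.174090891574725 [0.5078 0.2903 0.036 ] 5.946314527999918 -83.06987629265335
```

```bash
python3 -m pendant '[{"xyz":[0,0,0],"turn":[-0.3,0.1,2]},{"xyz":[0,0,0],"turn":[0,0,0]},{"xyz":[0,26,-8],"turn":[0,0,0]},{"xyz":[0,0,0],"turn":[0,0,0]},{"xyz":[20,0,0],"turn":[0,0,0]},{"xyz":[20,0,0],"turn":[0,0,0]},{"xyz":[0,0,0],"turn":[0,0,0]}]'
python3 - <<'E'
from h import *
s=manip.state();print(s["clock"],s["ee_pos"],s["width"],togo([.510,.288,-.011],np.radians(6.4),s))
E
```

```text
clock: 9.75
ee_pos: [0.5065, 0.2882, 0.0944]
ee_rot: [[-0.009, 0.992, 0.125], [-0.003, 0.124, -0.992], [-1.0, -0.01, 0.002]]
contact_force: [-0.7, -1.5, -1.3]
width: 0.0092
9.75 [0.5065 0.2882 0.0944] 0.009231670454446193 (array([105.4108,   4.4077,   0.386 ]), [array([0.752 , 0.1339, 0.5465]), array([-179.2458,   -0.8549,    0.2095])])
```

```bash
python3 -m pendant '[{"xyz":[20,4.4,0.4],"turn":[0.7,0.1,0.5]},{"xyz":[30,0,0],"turn":[0,0,0]},{"xyz":[25,0,0],"turn":[0,0,0]},{"xyz":[10,0,0],"turn":[0,0,0]},{"xyz":[5,0,0],"turn":[0,0,0]},{"xyz":[0,0,0],"turn":[0,0,0]}]'
python3 - <<'E'
from h import *
s=manip.state();print(s["clock"],s["ee_pos"],s["contact_force"],togo([.510,.288,-.0136],np.radians(6.4),s))
im=manip.get_image("wrist");cv2.imwrite("pics/w8.png",im)
E
```

```text
clock: 10.35
ee_pos: [0.5126, 0.2883, 0.0054]
ee_rot: [[0.0, 0.993, 0.115], [0.001, 0.115, -0.993], [-1.0, 0.0, -0.0]]
contact_force: [0.1, -0.5, -0.6]
width: 0.0094
10.35 [0.5126 0.2883 0.0054] [ 0.0704 -0.5488 -0.6319] (array([19.0038, -2.6258,  0.0188]), [array([ 0.2086, -0.0286, -0.0197]), array([-179.7914,    0.0309,   -0.0448])])
```

View pics/w8.png

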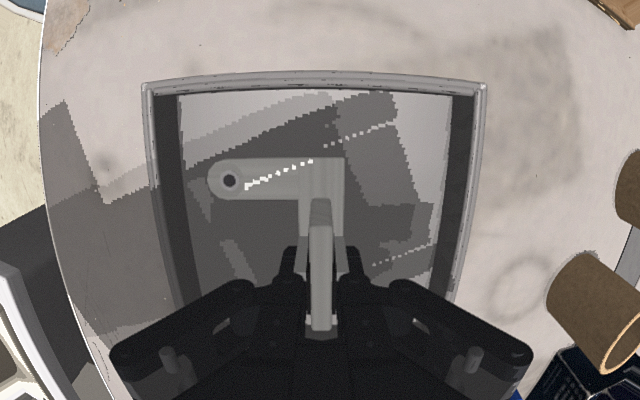

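The bracket is inside the walls and lined up with them. I'll lower it to the floor.

```bash
python3 -m pendant '[{"xyz":[8,0,0],"turn":[0,0,0]},{"xyz":[4,0,0],"turn":[0,0,0]},{"xyz":[3,0,0],"turn":[0,0,0]},{"xyz":[0,0,0],"turn":[0,0,0]}]';  python3 -m pendant '[{"xyz":[2,0,0],"turn":[0,0,0]},{"xyz":[0,0,0],"turn":[0,0,0]}]'
```

```text
clock: 10.8
ee_pos: [0.515, 0.2897, -0.0072]
ee_rot: [[0.006, 0.993, 0.115], [0.003, 0.115, -0.993], [-1.0, 0.006, -0.003]]
contact_force: [0.5, 0.6, -0.3]
width: 0.0092
clock: 11.0
ee_pos: [0.5152, 0.2898, -0.0091]
ee_rot: [[0.006, 0.993, 0.115], [0.004, 0.115, -0.993], [-1.0, 0.006, -0.003]]
contact_force: [0.1, -0.3, -1.3]
width: 0.0091
```

```bash
python3 -m pendant '[{"xyz":[2,-3,0],"turn":[0.2,-0.2,-0.3]},{"xyz":[0,0,0],"turn":[0,0,0]}]';  python3 -m pendant '[{"xyz":[2,0,0],"turn":[0,0,0]},{"xyz":[0,0,0],"turn":[0,0,0]}]'
```

```text
clock: 11.2
ee_pos: [0.5121, 0.2894, -0.0111]
ee_rot: [[0.001, 0.994, 0.112], [-0.001, 0.112, -0.994], [-1.0, 0.001, 0.001]]
contact_force: [-0.8, 0.5, -0.3]
width: 0.0093
clock: 11.4
ee_pos: [0.512, 0.2895, -0.0133]
ee_rot: [[0.001, 0.994, 0.112], [-0.001, 0.112, -0.994], [-1.0, 0.001, 0.001]]
contact_force: [-0.9, 0.1, -0.6]
width: 0.0089
```

```bash
python3 -m pendant '[{"xyz":[1.2,0,0],"turn":[0,0,0]},{"xyz":[0,0,0],"turn":[0,0,0]}]'; python3 -m pendant '[{"xyz":[0,0,0],"turn":[0,0,0]},{"xyz":[0,0,0],"turn":[0,0,0]},{"xyz":[0,0,0],"turn":[0,0,0]}]' 45; python3 -m pendant '[{"xyz":[-15,0,0],"turn":[0,0,0]},{"xyz":[-30,0,0],"turn":[0,0,0]},{"xyz":[-45,0,0],"turn":[0,0,0]},{"xyz":[-45,0,0],"turn":[0,0,0]},{"xyz":[-45,0,0],"turn":[0,0,0]},{"xyz":[-20,0,0],"turn":[0,0,0]},{"xyz":[0,0,0],"turn":[0,0,0]}]'
python3 - <<'E'
from h import *
s=manip.state();print(s["clock"],s["ee_pos"],s["joints"],togo([.4543,-.015,.19],np.radians(156.4),s))
im=manip.get_image("wrist");cv2.imwrite("pics/w9.png",im)
im=manip.get_image("top");cv2.imwrite("pics/t9.png",cv2.resize(im[160:300,200:420],None,fx=3.6,fy=3.6,interpolation=cv2.INTER_CUBIC))
E
```

```text
clock: 11.6
ee_pos: [0.5124, 0.2896, -0.0137]
ee_rot: [[0.001, 0.994, 0.112], [-0.0, 0.112, -0.994], [-1.0, 0.001, 0.001]]
contact_force: [0.1, 0.3, -1.2]
width: 0.0094
clock: 11.9
ee_pos: [0.5128, 0.2898, -0.0135]
ee_rot: [[0.002, 0.994, 0.112], [-0.0, 0.112, -0.994], [-1.0, 0.002, 0.0]]
contact_force: [-0.2, 0.5, 0.4]
width: 0.0448
clock: 12.6
ee_pos: [0.512, 0.2896, 0.1991]
ee_rot: [[0.003, 0.994, 0.112], [0.0, 0.112, -0.994], [-1.0, 0.003, 0.0]]
contact_force: [-0.3, -0.3, -0.4]
width: 0.0451
12.6 [0.512  0.2896 0.1991] [ 0.4952  0.3711  1.717  -0.0013  1.0512  0.3839] (array([  8.9351, -91.3258, 296.2441]), [array([-149.9894,    0.1949,   -0.0374]), array([30.0105, -0.028 , -0.1455])])
```

View pics/w9.png

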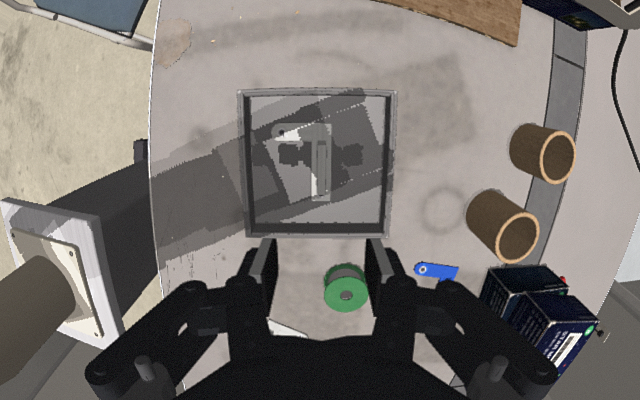

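View pics/t9.png

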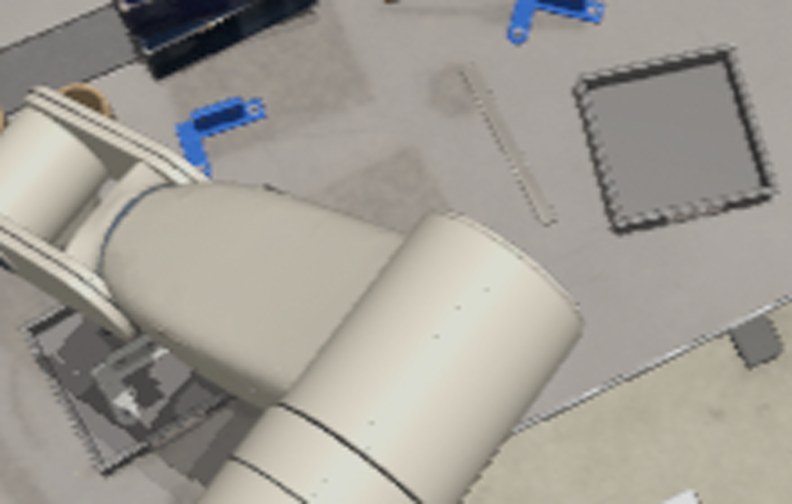

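The left bracket lies flat in the left bin, rib up, entirely inside the walls. Next is the right-hand bracket.

```bash
python3 -m pendant '[{"xyz":[0,-7,20],"turn":[0,0,0]},{"xyz":[0,-14,44],"turn":[0,0,0]},{"xyz":[0,-14,44],"turn":[0,0,0]},{"xyz":[0,-14,44],"turn":[0,0,0]},{"xyz":[0,-14,44],"turn":[0,0,0]},{"xyz":[0,-14,44],"turn":[0,0,0]},{"xyz":[0,-10,34],"turn":[0,0,0]},{"xyz":[0,-6,20],"turn":[0,0,0]},{"xyz":[0,0,0],"turn":[8,0,0]},{"xyz":[0,0,0],"turn":[8,0,0]},{"xyz":[0,0,0],"turn":[8,0,0]},{"xyz":[0,0,0],"turn":[6,0,0]},{"xyz":[0,0,0],"turn":[0,0,0]}]' 50
python3 - <<'E'
from h import *
s=manip.state();print(s["clock"],s["ee_pos"],s["joints"],togo([.4543,-.015,.19],np.radians(156.4),s))
im=manip.get_image("wrist");cv2.imwrite("pics/w10.png",im);np.save("w10.npy",s,allow_pickle=True)
u,v=wproj([.4543,-.015,.0],s);print(u,v);u,v=int(u)-70,int(v)-52;print(u,v)
cv2.imwrite("pics/w10z.png",cv2.resize(im[v:v+105,u:u+140],None,fx=5.6,fy=5.6,interpolation=cv2.INTER_CUBIC))
E
```

```text
clock: 14.0
ee_pos: [0.4301, -0.0259, 0.1743]
ee_rot: [[-0.046, 0.908, -0.417], [-0.004, -0.418, -0.909], [-0.999, -0.04, 0.023]]
contact_force: [-0.4, -0.0, -0.1]
width: 0.0501
14.0 [ 0.4301 -0.0259  0.1743] [-0.0817  0.1991  2.0347 -0.0097  0.9535  0.3548] (array([-16.8524,  16.8013, -19.6779]), [array([178.8737,   3.6166,  -2.0321]), array([-1.0783,  1.3015,  2.3164])])
342.902406326222 145.2492898523227
272 93
```

View pics/w10z.png

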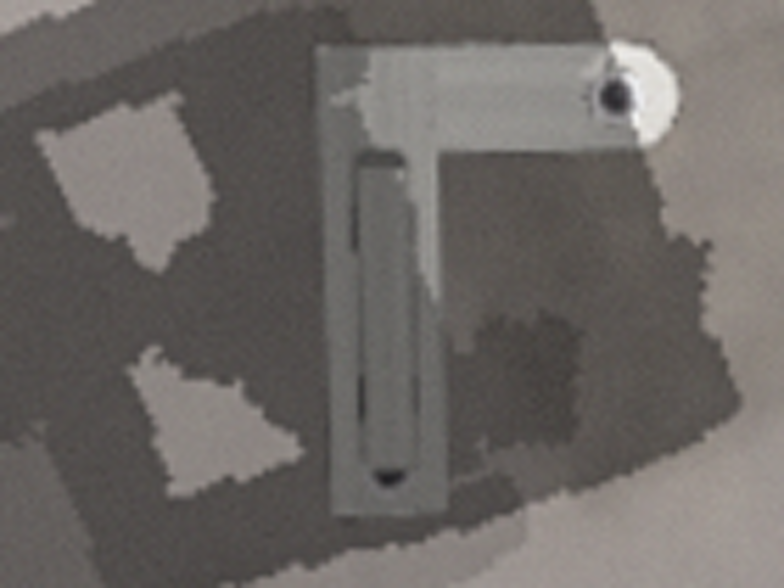

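Seen with the foot end farthest, this foot points right, so it is the right-hand bracket. Corners in the crop are (317,46), (331,514) and (447,512), with the rib at 358-415.

Run:
```python
from h import *
s=np.load("w10.npy",allow_pickle=True).item()
f=lambda u,v,z:wrist(272+(u+.5)/5.6-.5,93+(v+.5)/5.6-.5,z,s)
fe=f(331,514,.004),f(447,512,.004); fo=f(317,46,.004),f(437,46,.004)
a=(fe[0]+fe[1])/2;b=(fo[0]+fo[1])/2;x=b-a;yw=np.degrees(np.arctan2(x[1],x[0]))
print("base mid",(a+b)/2,np.linalg.norm(x),np.linalg.norm(fe[0]-fe[1]),yw)
r0,r1=f(388,472,.042),f(382,168,.042);x=r1-r0
print("rib",(r0+r1)/2,np.linalg.norm(x),np.degrees(np.arctan2(x[1],x[0])))
s=manip.state();print(togo([*((a+b)/2)[:2],.10],np.radians(yw+90),s))
```

```text
base mid [ 0.4525 -0.0112  0.004 ] 0.09526785997317105 0.023953417848026185 67.51200655113081
rib [ 0.4519 -0.0113  0.042 ] 0.05535111772785744 67.24119293830755
(array([ 73.0351,  17.4125, -24.4481]), [array([177.9319,   3.6483,  -1.992 ]), array([-2.0198,  1.2825,  2.3489])])
```

```bash
python3 -m pendant '[{"xyz":[0,0,0],"turn":[-2,1.3,2.3]},{"xyz":[0,0,0],"turn":[0,0,0]},{"xyz":[20,20,-20],"turn":[0,0,0]},{"xyz":[30,0,0],"turn":[0,0,0]},{"xyz":[0,0,0],"turn":[0,0,0]}]' 50
python3 - <<'E'
from h import *
s=manip.state();print(s["clock"],s["ee_pos"],togo([.4522,-.0112,-.018],np.radians(-22.6),s)[0],togo([.4522,-.0112,.10],np.radians(-22.6),s)[1])
E
```

```text
clock: 14.55
ee_pos: [0.4553, -0.0143, 0.1209]
ee_rot: [[-0.005, 0.928, -0.373], [0.001, -0.373, -0.928], [-1.0, -0.005, 0.001]]
contact_force: [-0.1, 0.1, 0.3]
width: 0.05
14.55 [ 0.4553 -0.0143  0.1209] [138.9139  -3.3702  -1.8989] [array([0.6839, 0.0799, 0.2898]), array([-179.3155,   -0.4534,    0.125 ])]
```

```bash
python3 -m pendant '[{"xyz":[20,-3.4,-1.9],"turn":[0.7,0,0.3]},{"xyz":[30,0,0],"turn":[0,0,0]},{"xyz":[0,0,0],"turn":[0,0,0]}]' 50
python3 - <<'E'
from h import *
s=manip.state();print(s["clock"],s["ee_pos"],togo([.4522,-.0112,-.018],np.radians(-22.6),s))
im=manip.get_image("wrist");cv2.imwrite("pics/w11.png",im)
E
```

```text
clock: 14.85
ee_pos: [0.4542, -0.0112, 0.0714]
ee_rot: [[-0.001, 0.924, -0.383], [-0.002, -0.383, -0.924], [-1.0, -0.0, 0.002]]
contact_force: [-0.4, -0.6, 0.0]
width: 0.0497
14.85 [ 0.4542 -0.0112  0.0714] (array([89.4333, -1.8802,  0.6248]), [array([0.1045, 0.1087, 0.0051]), array([-179.8954,   -0.0081,    0.1707])])
```

View pics/w11.png

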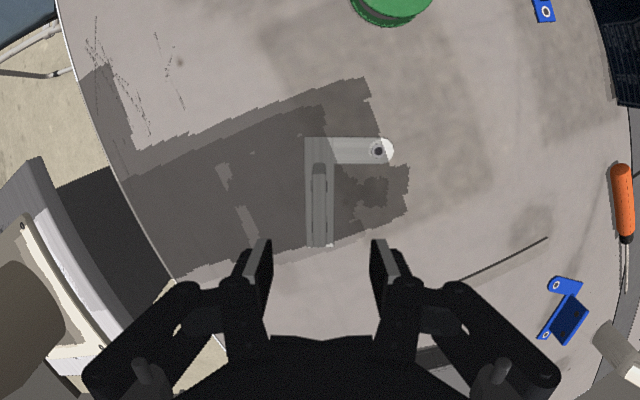

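The rib (319, 165-245) is centred between the fingers. I'll go down.

```bash
python3 -m pendant '[{"xyz":[20,-1.8,0.6],"turn":[0,0.1,0]},{"xyz":[20,0,0],"turn":[0,0,0]},{"xyz":[15,0,0],"turn":[0,0,0]},{"xyz":[0,0,0],"turn":[0,0,0]}]' 50
python3 - <<'E'
from h import *
s=manip.state();print(s["clock"],s["ee_pos"],s["contact_force"],togo([.4522,-.0112,-.018],np.radians(-22.6),s))
E
```

```text
clock: 15.3
ee_pos: [0.4596, -0.0117, 0.0237]
ee_rot: [[0.011, 0.924, -0.382], [-0.001, -0.382, -0.924], [-1.0, 0.01, -0.004]]
contact_force: [0.4, 0.5, -0.4]
width: 0.0504
15.3 [ 0.4596 -0.0117  0.0237] [ 0.4376  0.4808 -0.3507] (array([41.6645, -7.4179,  2.5175]), [array([ 0.1689, -0.2045, -0.6007]), array([-179.8284,    0.9427,   -0.3209])])
```

```bash
python3 -m pendant '[{"xyz":[0,-7.4,2.5],"turn":[0.2,-0.2,-0.6]},{"xyz":[10,0,0],"turn":[0,0,0]},{"xyz":[10,0,0],"turn":[0,0,0]},{"xyz":[8,0,0],"turn":[0,0,0]},{"xyz":[0,0,0],"turn":[0,0,0]}]' 50
python3 - <<'E'
from h import *
s=manip.state();print(s["clock"],s["ee_pos"],s["contact_force"],togo([.4522,-.0112,-.018],np.radians(-22.6),s))
E
```

```text
clock: 15.8
ee_pos: [0.4548, -0.0114, -0.0017]
ee_rot: [[0.006, 0.923, -0.385], [-0.0, -0.385, -0.923], [-1.0, 0.006, -0.002]]
contact_force: [-0.3, -0.2, 0.4]
width: 0.0502
15.8 [ 0.4548 -0.0114 -0.0017] [-0.2695 -0.1718  0.3786] (array([16.2948, -2.5335,  0.8282]), [array([-0.0338, -0.1198, -0.3251]), array([179.9654,  -0.5106,   0.1881])])
```

```bash
python3 -m pendant '[{"xyz":[5,-2.5,0.8],"turn":[0,-0.1,-0.3]},{"xyz":[5,0,0],"turn":[0,0,0]},{"xyz":[5,0,0],"turn":[0,0,0]},{"xyz":[1,-1,0],"turn":[0,0,0]},{"xyz":[0,0,0],"turn":[0,0,0]}]' 50; python3 -m pendant '[{"xyz":[0,0,0],"turn":[0,0,0]},{"xyz":[0,0,0],"turn":[0,0,0]},{"xyz":[0,0,0],"turn":[0,0,0]},{"xyz":[0,0,0],"turn":[0,0,0]},{"xyz":[0,0,0],"turn":[0,0,0]},{"xyz":[0,0,0],"turn":[0,0,0]}]' 0 60
```

```text
clock: 16.3
ee_pos: [0.4506, -0.0107, -0.0197]
ee_rot: [[-0.001, 0.923, -0.385], [0.0, -0.385, -0.923], [-1.0, -0.001, 0.0]]
contact_force: [0.7, -0.3, 0.9]
width: 0.0501
clock: 16.9
ee_pos: [0.451, -0.0107, -0.0191]
ee_rot: [[-0.0, 0.923, -0.385], [0.0, -0.385, -0.923], [-1.0, -0.0, -0.0]]
contact_force: [-0.0, 0.0, -1.3]
width: 0.0092
```

```bash
python3 -m pendant '[{"xyz":[-10,0,0],"turn":[0,0,0]},{"xyz":[-20,0,0],"turn":[0,0,0]},{"xyz":[-40,0,0],"turn":[0,0,0]},{"xyz":[-40,0,0],"turn":[0,0,0]},{"xyz":[-40,0,0],"turn":[0,0,0]},{"xyz":[-20,0,0],"turn":[0,0,0]},{"xyz":[0,0,0],"turn":[0,0,0]}]'
python3 - <<'E'
from h import *
s=manip.state();print(s["clock"],s["width"],s["joints"],togo([.4796,-.3174,.15],np.radians(-11.6),s))
E
```

```text
clock: 17.6
ee_pos: [0.4496, -0.0107, 0.1599]
ee_rot: [[-0.003, 0.923, -0.385], [0.0, -0.385, -0.923], [-1.0, -0.002, 0.001]]
contact_force: [0.2, -0.1, -1.0]
width: 0.009
17.6 0.009012491398055576 [-0.0504  0.2287  2.0372  0.0002  0.8783  0.3444] (array([  9.704 , 145.7315, 271.5103]), [array([-11.0305,   0.0277,   0.1449]), array([168.9694,   0.2144,  -0.0409])])
```

```bash
python3 -m pendant '[{"xyz":[0,11,20],"turn":[0,0,0]},{"xyz":[0,22,41],"turn":[0,0,0]},{"xyz":[0,22,41],"turn":[0,0,0]},{"xyz":[0,22,41],"turn":[0,0,0]},{"xyz":[0,22,41],"turn":[0,0,0]},{"xyz":[0,22,41],"turn":[0,0,0]},{"xyz":[0,16,30],"turn":[0,0,0]},{"xyz":[0,8,15],"turn":[0,0,0]},{"xyz":[0,0,0],"turn":[-5.5,0,0]},{"xyz":[0,0,0],"turn":[-5.5,0,0]},{"xyz":[0,0,0],"turn":[0,0,0]}]'
python3 - <<'E'
from h import *
s=manip.state();print(s["clock"],s["ee_pos"],s["width"],togo([.4796,-.3174,.15],np.radians(-11.6),s))
im=manip.get_image("wrist");cv2.imwrite("pics/w12.png",im);np.save("w12.npy",s,allow_pickle=True)
E
```

```text
clock: 18.7
ee_pos: [0.474, -0.3238, 0.1497]
ee_rot: [[-0.013, 0.981, -0.193], [0.008, -0.193, -0.981], [-1.0, -0.014, -0.006]]
contact_force: [0.1, -0.0, -1.2]
width: 0.0091
18.7 [ 0.474  -0.3238  0.1497] 0.009108899874615193 (array([-0.3567,  4.245 , -7.3622]), [array([ 0.4473, -0.3275,  0.8137]), array([-179.5474,   -1.275 ,   -0.5132])])
```

View pics/w12.png

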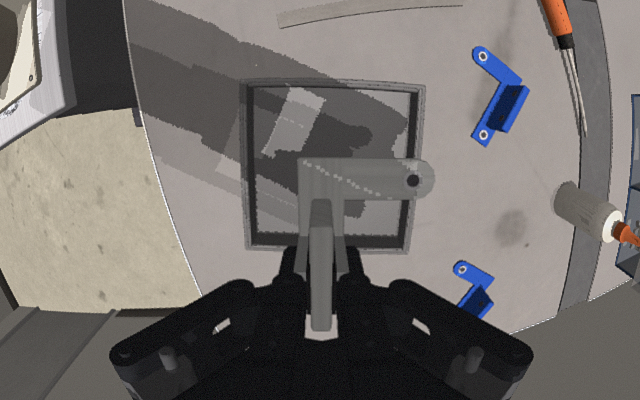

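The right bin's outer rim corners are at about (240,80), (425,85), (411,253) and (246,250).

Run:
```python
from h import *
s=np.load("w12.npy",allow_pickle=True).item()
P=np.array([wrist(*q,.036,s) for q in ((240,80),(425.5,85),(411,253),(246,250))])
print(P.mean(0),(P[0]+P[2])/2,(P[1]+P[3])/2,np.linalg.norm(P-np.roll(P,1,0),axis=1),[np.degrees(np.arctan2(*(P[(i+1)%4]-P[i])[1::-1])) for i in range(4)])
print(togo([.478,-.315,.15],np.radians(-11.6),manip.state()))
```

```text
[ 0.4834 -0.317   0.036 ] [ 0.4842 -0.3171  0.036 ] [ 0.4826 -0.3169  0.036 ] [0.1744 0.174  0.174  0.1772] [np.float64(-12.24398084009753), np.float64(-101.62230137683542), np.float64(167.86920856922762), np.float64(77.32343153461356)]
(array([-0.3798,  2.3375, -9.1583]), [array([ 0.3158, -0.3359,  0.8336]), array([-179.6787,   -1.3071,   -0.5267])])
```

```bash
python3 -m pendant '[{"xyz":[0,0,0],"turn":[0.6,-0.3,0.8]},{"xyz":[0,0,0],"turn":[0,0,0]},{"xyz":[20,2,-8],"turn":[0,0,0]},{"xyz":[25,0,0],"turn":[0,0,0]},{"xyz":[0,0,0],"turn":[0,0,0]}]'
python3 - <<'E'
from h import *
s=manip.state();print(s["clock"],s["ee_pos"],s["width"],togo([.477,-.316,-.0141],np.radians(-12),s))
E
```

```text
clock: 19.25
ee_pos: [0.4779, -0.3137, 0.104]
ee_rot: [[0.002, 0.977, -0.212], [-0.0, -0.212, -0.977], [-1.0, 0.002, -0.0]]
contact_force: [-0.3, 0.2, -0.6]
width: 0.0093
19.25 [ 0.4779 -0.3137  0.104 ] 0.009268283842766047 (array([118.0566,  -0.6239,   2.4939]), [array([-0.2468, -0.0017, -0.0956]), array([179.7531,  -0.15  ,   0.0027])])
```

```bash
python3 -m pendant '[{"xyz":[20,-0.6,2.5],"turn":[-0.2,0,-0.1]},{"xyz":[30,0,0],"turn":[0,0,0]},{"xyz":[30,0,0],"turn":[0,0,0]},{"xyz":[10,0,0],"turn":[0,0,0]},{"xyz":[0,0,0],"turn":[0,0,0]}]'
python3 - <<'E'
from h import *
s=manip.state();print(s["clock"],s["ee_pos"],s["contact_force"],togo([.477,-.316,-.0141],np.radians(-12),s))
im=manip.get_image("wrist");cv2.imwrite("pics/w13.png",im)
E
```

```text
clock: 19.75
ee_pos: [0.4806, -0.3174, 0.0168]
ee_rot: [[0.006, 0.978, -0.211], [-0.004, -0.211, -0.978], [-1.0, 0.006, 0.002]]
contact_force: [-1.0, 0.8, -0.8]
width: 0.0092
19.75 [ 0.4806 -0.3174  0.0168] [-0.9684  0.8005 -0.8441] (array([30.9206, -4.012 , -0.6724]), [array([-0.1714,  0.1425, -0.3668]), array([179.8275,  -0.5756,  -0.2236])])
```

View pics/w13.png

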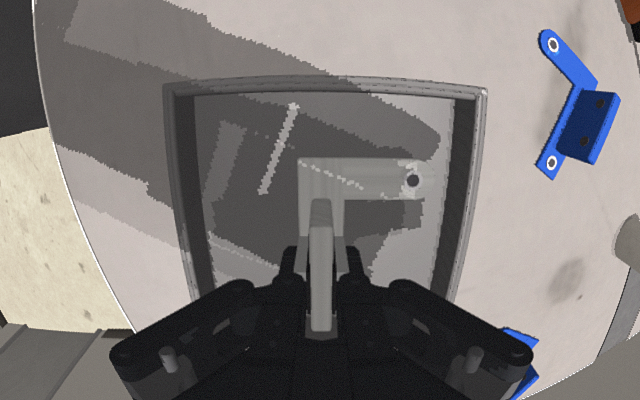

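The bracket is inside the walls here too, with clearance all round. I'll lower it to the floor and release.

```bash
python3 -m pendant '[{"xyz":[10,-4,-0.7],"turn":[-0.2,0.1,-0.4]},{"xyz":[8,0,0],"turn":[0,0,0]},{"xyz":[6,0,0],"turn":[0,0,0]},{"xyz":[0,0,0],"turn":[0,0,0]}]'
python3 - <<'E'
from h import *
s=manip.state();print(togo([.477,-.316,-.0141],np.radians(-12),s))
E
```

```text
clock: 20.2
ee_pos: [0.4794, -0.3177, -0.0042]
ee_rot: [[0.005, 0.978, -0.207], [-0.004, -0.207, -0.978], [-1.0, 0.006, 0.003]]
contact_force: [0.6, -0.2, -1.3]
width: 0.0089
(array([ 9.9076, -2.7867, -1.2023]), [array([ 0.0296,  0.1955, -0.3196]), array([-179.9694,    0.502 ,    0.3071])])
```

```bash
python3 -m pendant '[{"xyz":[3,-2.5,-1],"turn":[0,0.2,-0.3]},{"xyz":[3,0,0],"turn":[0,0,0]},{"xyz":[2,0,0],"turn":[0,0,0]},{"xyz":[0,0,0],"turn":[0,0,0]}]'
```

```text
clock: 20.6
ee_pos: [0.4774, -0.3164, -0.0124]
ee_rot: [[0.001, 0.978, -0.208], [-0.0, -0.208, -0.978], [-1.0, 0.001, -0.0]]
contact_force: [0.1, 0.2, -0.5]
width: 0.0095
```

```bash
python3 -m pendant '[{"xyz":[1.7,0,0],"turn":[0,0,0]},{"xyz":[0,0,0],"turn":[0,0,0]}]'; python3 -m pendant '[{"xyz":[0,0,0],"turn":[0,0,0]},{"xyz":[0,0,0],"turn":[0,0,0]},{"xyz":[0,0,0],"turn":[0,0,0]}]' 45; python3 -m pendant '[{"xyz":[-15,0,0],"turn":[0,0,0]},{"xyz":[-30,0,0],"turn":[0,0,0]},{"xyz":[-45,0,0],"turn":[0,0,0]},{"xyz":[-45,0,0],"turn":[0,0,0]},{"xyz":[-45,0,0],"turn":[0,0,0]},{"xyz":[-20,0,0],"turn":[0,0,0]},{"xyz":[0,0,0],"turn":[0,0,0]},{"xyz":[0,0,0],"turn":[0,0,0]}]'
python3 - <<'E'
from h import *
im=manip.get_image("wrist");cv2.imwrite("pics/w14.png",im)
im=manip.get_image("top");cv2.imwrite("pics/t14.png",cv2.resize(im[130:300,190:440],None,fx=3.2,fy=3.2,interpolation=cv2.INTER_CUBIC))
E
```

```text
clock: 20.8
ee_pos: [0.4775, -0.3165, -0.0141]
ee_rot: [[0.001, 0.978, -0.208], [-0.0, -0.208, -0.978], [-1.0, 0.001, 0.0]]
contact_force: [-0.1, -0.1, -1.3]
width: 0.0093
clock: 21.1
ee_pos: [0.478, -0.3168, -0.0137]
ee_rot: [[0.002, 0.978, -0.207], [-0.001, -0.207, -0.978], [-1.0, 0.002, 0.0]]
contact_force: [0.8, 0.0, 0.5]
width: 0.0449
clock: 21.9
ee_pos: [0.4775, -0.3165, 0.201]
ee_rot: [[0.005, 0.978, -0.207], [-0.003, -0.207, -0.978], [-1.0, 0.005, 0.002]]
contact_force: [-0.0, 0.4, 0.0]
width: 0.0449
```

View pics/w14.png

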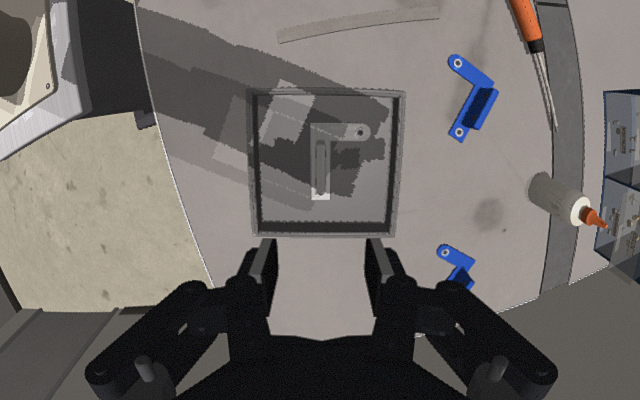

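View pics/t14.png

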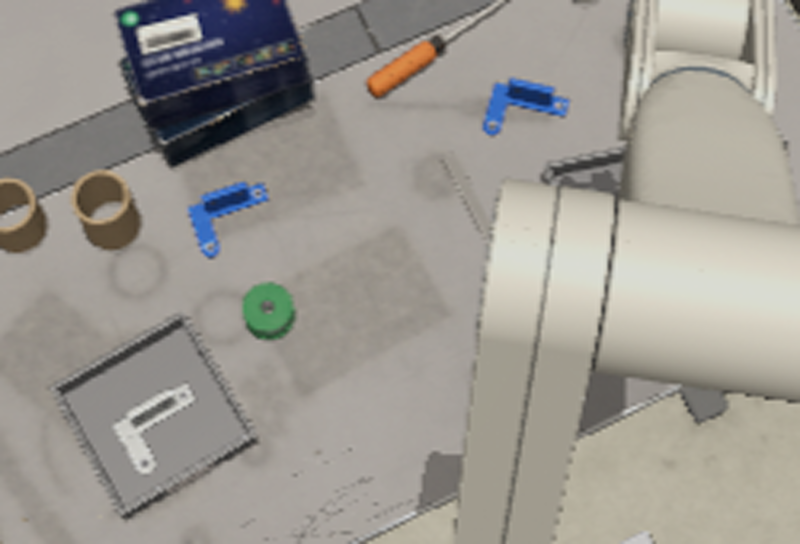

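Both brackets lie flat inside their bins with the ribs up: the right one in the wrist view at (335,160), the left one in the top view. The gripper is clear, so I'll hand in.

```bash
python3 -c "
from plant import manip
s=manip.state();print(s['clock'],s['contact_force'],s['width']);print(manip.job_done())"
```

```text
22.0 [0.05950594 0.47963856 0.52282107] 0.04514472006768308
the job is handed in; nothing more can be done
None
```

I laid the left-hand bracket in the +y bin, then the right-hand bracket in the -y bin. Both were released on the bin floor with the rib up, and the job was handed in at 22.0 s of the 54 s allowed.

- **Last checks:** the wrist and top views show each bracket flat inside its bin's walls. The gripper was about 0.2 m up and clear, and the measured contact force was near zero. Every force reading I took during the job was under 2 N.
- **What disagreed:** the first grasp on the left bracket closed on air. The camera views put the real fingertips about 30 mm behind the stated TCP, so I gripped that much lower. Both rib grips then read about 9 mm wide against the stated 10 mm. The missed grasp did not move the bracket.
- **Floor contact:** touchdown on the bin floors gave no clear force step. I released at the height worked out from the grasp height plus the 5 mm floor, and the pictures then showed both brackets flat.

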